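# Set and lock the portion stop of the cake-bar cutter

## Task

Set the cake-bar cutter for the next batch: with the black knob on its sloping console, turn the screw until the black pointer of the portion stop stands in line with the red mark on the scale, and let go of the knob. Then lock the setting by swinging the green-tipped lever all the way over, away from the robot side. Move the stop only by its knob, and leave the cakes and everything else on the counter where they are.

Things in the scene. Friction and masses are not known exactly. Their poses are not given: they have to be found in the camera images.
- slicer: cake-bar cutter, fixed. Origin on the counter; +x leads from console to cutting bed, +y left seen from the robot, z up. Base x -90..150, y +-210, 12 mm thick. White console: face 110 long, 130 wide (y), centre (-50, 0, 75) mm, sloping 35 deg, facing up and to -x. White scale beam behind: x 30..70, y +-85, top z 85. Steel bed: x 89..145, top z 30
- knob: black round knob on the console face, 40 mm across, grip part 3 to 33 mm above the face; origin on its axis at the face; z is its axis, leaning 35 deg from vertical towards the slicer's -x; x is marked by a white line on top. Turns about 4 rad either side of mid travel; friction holds it where it is left
- knob_grip (a point): point on the knob's axis 24 mm above the console face, a good height for the finger pads; z is the knob's axis
- guard_mid (a point): middle of the fixed steel guard bar over the console, 12 mm thick, along the slicer's y at own x -35, z 200 mm, from y -80 to +80 and then bent down and back to the base at x 0: a tool straight above the knob would strike it; come to the knob along its leaning axis
- fence: portion stop: aluminium carriage behind the scale beam (34 mm wide, to z 95) with a steel plate over the bed and a black pointer on the beam. At mid travel its origin is the slicer's. The knob slides it along the slicer's y, 50 mm at most either way: counter-clockwise seen from the knob's front = to +y, by some 10 to 15 mm/rad (the gearing is not known more closely)
- pointer_tip (a point): tip of the black pointer (a bar 6 mm wide, 4 mm high), 89.5 mm above the slicer's base; x, y and z as the slicer's
- red_mark_tip (a point): end nearest the pointer of the red mark, a tab with a 6 mm wide tongue along the slicer's x, on the near half of the scale beam, left or right of mid travel; axes as the slicer's. In line = pointer tip and this point have the same y in the slicer's frame; they then face each other 2.5 mm apart
- blue_mark_tip (a point): the same point of the blue mark, a like tab for another product, on the other side of mid travel; not to be used
- lock (a joint): angle of the lock lever: 0 = leaning 0.5 rad towards the slicer's -x (unlocked), 1.0 = leaning 0.5 rad to +x (locked). It stays where it is left
- lock_tip (a point): centre of the green ball, 26 mm across, at the end of the lock lever; the lever is 70 mm long and pivots about the slicer's y at own (-35, -155, 34) mm
- cake_bar: chocolate cake bar 36 x 85 x 32 mm lying along y on the cutting bed; origin at the centre of its underside; leave alone
- lemon_tart: yellow tartlet 82 mm across, 30 mm high, on the counter to the left of the cutter; origin under its centre; leave alone
- berry_tart: dark berry tartlet, like size; leave alone
- choc_eclair: eclair with dark glaze, 130 x 42 x 37 mm; origin under its centre; leave alone
- white_eclair: eclair with white glaze, like size; leave alone
- nut_bowl: white bowl 100 mm across, 50 mm high; leave alone
- palette: spatula with dark handle, 280 mm long; leave alone
- sprinkles: pink jar 60 mm across, 90 mm high; leave alone

How it is judged:
By the outcome, as a careful person would: the job done as asked, in the order asked, and still so for the second after the job is handed in, with the robot touching nothing.
It also fails if it takes over 64 s, if anything falls off the work surface, if the arm or the gripper's body presses on something with over 40 N, if the wrist force passes 120 N, or if a joint passes its speed limit or range.

## Robot

A 6-joint arm with a two-finger parallel gripper is mounted at the origin on the work surface. World frame = base frame: x ahead of the robot, y to its left, z up, the work surface at z = 0. Lengths are in m, angles in rad, forces in N, time in s.
With the tool pointing down it reaches from about 0.25 to 0.8 m from the base axis. Payload 3.9 kg.
Tool frame: the origin (TCP) lies midway between the tips of the shut fingers; the grasp point (between the pads) lies 19 mm behind it; x points along the fingers, y is the direction in which the jaws open and shut, and the axes are right-handed (so a half turn about x gives the same grasp; the last joint's range is limited). The gripper opens to 85 mm and grips with 20 to 120 N. Pads are 22 mm wide; open, the fingers measure 114 mm over their backs; the gripper's body (76 mm by 85 mm) begins 54 mm behind the grasp point. The pads swing forward as they close: fully open they stand 13 mm farther back than shut.
Start: joints at [1.194, 0.26, -0.138, 1.173, 0, 1.571], TCP at [0.193, 0.488, 0.231] pointing down, gripper open.
Joint ranges: [-2.78, 2.78], [-0.83, 1.72], [-1.28, 1.37], [-1.9, 2.12], [-1.57, 1.48], [-3.14, 3.14]. Speed limits (rad/s): [2.57, 2.57, 3.14, 3.14, 3.14, 3.14].

## Interface

Orientations are given as [roll, pitch, yaw] about the fixed x, y, z axes, in that order (R = Rz(yaw) Ry(pitch) Rx(roll)).
In Python, from rig import status, viewer, workorder gives the robot as it stands. The module is installed in compiled form; this text tells all that it offers.
- The arm moves only by the shell command python3 -m pendant 'ROWS' [OPENING] [FORCE]. ROWS is JSON, a list that holds one entry, the list of rows, each a list of 4 numbers: the shift along the world's x, y, z in m, then the turn about the world's z in units of 5 degrees (1.0 is 5 degrees). A call has 1 to 10 rows; each row shifts and turns the commanded pose from where the row before left it; what a row does not reach is not made up. A row lasts 1/8 s, in which the tool goes at most 62.5 mm and 10.7 degrees, less where a joint would pass 70% of its speed; a pose out of reach is approached as far as the arm can. A call with a gripper value outside its range is refused whole. OPENING is the closure, from -1 (fully open) to 1 (shut), so that 0 is half open, set as the call begins (- or left out, the last holds). The fingers move at their own pace and stop on an object; FORCE is the grip in N (left out, the last holds). Time passes only in rows, so rows that do not move let the fingers close. It gives the time, the measured TCP pose, the force and the opening at its end, in the units of the state.
- status.get_state(): the state, without advancing time (a new reading comes with each control period).
- viewer.camera(name): name is "side" or "top" or "wrist"; returns the picture (384x512x3 uint8, red, green, blue); there is no depth.
- viewer.calibration(name): a dict with "K" (3x3 intrinsics, pixels), "extrinsics" (4x4, takes a point from camera to world coordinates). Camera axes: x right, y up, looking along -z (the intrinsics and any distortion apply to the point x, -y, -z); pixel columns grow to the right and rows downward; lengths in m; the calibration is good to about 2 mm. A picture is of the moment at which its call begins: read the wrist's pose just before it. calibration takes no time and is no camera call; for the wrist camera it gives the pose at the moment of the call.
- workorder.job_done(): hands the job in, once; it reports no verdict.
Trained networks look in the newest picture that a camera, given by its name, has taken for a name from the list of things; names that differ only in an ending like _2 or _b are one class to them, and where a whole thing is asked for, a point or a joint stands for the part that bears it (a point fixed in the world has none). Each returns a list of dicts, best first, with "p" (0 to 1); they miss things now and then, are a little off and sometimes report something else, mostly with a low value. They report only what shows in the picture. A call takes as long as a camera call.
- viewer.boxes_of(camera, label): "rect" ([left, top, width, height] in pixels, round what is visible of it).
- viewer.spot_point(camera, label): "uv" ([column, row] in pixels: a listed point, or the origin of a listed thing).
The state is a dict: "t": time; "qpos": joint angles; "qd": joint speeds; "joint_torque": joint torques, N m; "eef_pos": TCP position; "orientation": TCP orientation; "ft_force": force on the tool from outside, world axes, zero at the start; "torque": the same for the moment, N m; "grip_width": finger opening in m.
Only numpy, scipy, OpenCV 4.12 (cv2) and the standard library are available. Lean on these libraries where they do the work, as an engineer would, in place of code of your own. Each camera call takes 0.05 s, during which the arm holds its last target. There are 200 camera calls.

## Working session

There is one attempt and no reset: what is moved stays moved. The work goes in short steps, Python scripts to look and compute and a shell command to move; the robot and the scene stay as the last step left them, time stands still between calls to the robot, and variables do not carry over. Pictures are saved under pics/ and viewed, about 8 in all and at most 12, crops included, and the job is handed in when it is done.

```bash
mkdir -p pics
cat > h.py <<'E'
import numpy as np, cv2
from rig import status, viewer, workorder
def save(c,n,crop=None,s=1):
    im=viewer.camera(c)
    if crop: im=im[crop[1]:crop[3],crop[0]:crop[2]]
    if s!=1: im=cv2.resize(im,None,fx=s,fy=s,interpolation=cv2.INTER_CUBIC)
    cv2.imwrite('pics/'+n,im[:,:,::-1])
def ray(c,uv):
    k=viewer.calibration(c);K=np.array(k['K']);E=np.array(k['extrinsics'])
    d=np.array([(uv[0]-K[0,2])/K[0,0],-(uv[1]-K[1,2])/K[1,1],-1.])
    return E[:3,3],E[:3,:3]@d
def onz(c,uv,z):
    o,d=ray(c,uv);return o+d*(z-o[2])/d[2]
def proj(c,p):
    k=viewer.calibration(c);K=np.array(k['K']);E=np.array(k['extrinsics'])
    q=E[:3,:3].T@(np.array(p)-E[:3,3]);return np.array([K[0,0]*q[0]/-q[2]+K[0,2],K[1,1]*-q[1]/-q[2]+K[1,2]])
E
python3 - <<'E'
from h import *
print(status.get_state()); 
for c in ['side','top','wrist']:
    k=viewer.calibration(c); print(c,np.round(k['K'],1).tolist(),np.round(k['extrinsics'],3).tolist(),[x for x in k if x not in('K','extrinsics')])
a=viewer.camera('top');b=viewer.camera('side')
cv2.imwrite('pics/a.png',cv2.resize(np.vstack([a,b]),None,fx=.78,fy=.78)[:,:,::-1])
for c in ['top','side']:
  for n in ['slicer','knob','knob_grip','guard_mid','pointer_tip','red_mark_tip','blue_mark_tip','lock_tip','fence','cake_bar','lemon_tart']:
    r=viewer.spot_point(c,n)
    print(c,n,[(np.round(x['uv'],1).tolist(),round(x['p'],2)) for x in r[:2]])
E
```

```text
{'t': 0.0, 'qpos': array([ 1.19401532e+00,  2.60664985e-01, -1.39391124e-01,  1.17269365e+00,
        1.58453064e-05,  1.57079949e+00]), 'qd': array([ 0.0010627 , -0.00160985, -0.00165664,  0.00046887, -0.00038314,
       -0.00173805]), 'joint_torque': array([-2.52724160e-03, -4.05674529e+01,  2.53924137e+01,  1.86797697e-02,
       -1.76657300e-04, -2.31701357e-06]), 'eef_pos': array([0.1929044 , 0.48753394, 0.23046654]), 'orientation': array([-1.57890448,  1.56884283, -1.95568866]), 'ft_force': array([-0.10317961, -0.10580925,  0.3316805 ]), 'torque': array([-0.00945176,  0.02100002, -0.06733215]), 'grip_width': 0.08541653435785282}
side [[401.7, 0.0, 252.4], [0.0, 401.7, 192.8], [0.0, 0.0, 1.0]] [[0.995, 0.066, -0.079, 0.414], [-0.102, 0.732, -0.674, -0.793], [0.014, 0.678, 0.735, 1.004], [0.0, 0.0, 0.0, 1.0]] []
top [[496.6, 0.0, 264.3], [0.0, 496.6, 193.9], [0.0, 0.0, 1.0]] [[0.027, 0.99, -0.141, 0.266], [-1.0, 0.027, -0.0, 0.012], [0.004, 0.14, 0.99, 1.843], [0.0, 0.0, 0.0, 1.0]] []
wrist [[281.4, 0.0, 258.1], [0.0, 281.4, 191.2], [0.0, 0.0, 1.0]] [[0.367, -0.884, -0.289, 0.119
[... 349 characters left out ...]
, 200.3], 0.28)]
top blue_mark_tip []
top lock_tip [([303.1, 216.2], 0.48)]
top fence []
top cake_bar [([241.3, 148.7], 0.49), ([265.5, 187.6], 0.21)]
top lemon_tart [([195.3, 168.6], 0.69)]
side slicer [([266.2, 221.0], 0.73)]
side knob [([248.3, 204.5], 0.74)]
side knob_grip [([242.2, 199.1], 0.59)]
side guard_mid [([253.8, 173.3], 0.67), ([237.7, 240.4], 0.63)]
side pointer_tip [([280.1, 202.8], 0.51)]
side red_mark_tip [([215.1, 124.0], 0.62), ([280.4, 210.7], 0.61)]
side blue_mark_tip [([278.9, 193.4], 0.58)]
side lock_tip [([301.3, 188.7], 0.49), ([235.5, 239.8], 0.45)]
side fence []
side cake_bar [([247.3, 202.3], 0.65), ([301.6, 189.3], 0.55)]
side lemon_tart [([266.8, 159.6], 0.52)]
```

View pics/a.png

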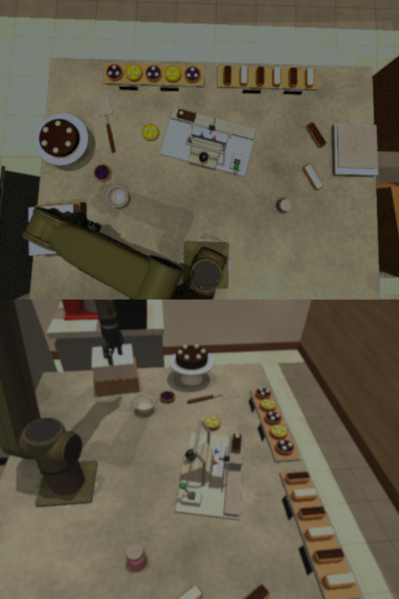

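```bash
cat >> h.py <<'E'
from scipy.optimize import least_squares
s35,c35=np.sin(np.radians(35)),np.cos(np.radians(35))
def S(p,P):
    x,y,a=P; p=np.array(p)/1000.; c,s=np.cos(a),np.sin(a)
    return np.array([x+c*p[0]-s*p[1],y+s*p[0]+c*p[1],p[2]])
PT=dict(slicer=(0,0,0),knob=(-50,0,75),knob_grip=(-50-24*s35,0,75+24*c35),guard_mid=(-35,0,200),lock_tip=(-35-70*np.sin(.5),-155,34+70*np.cos(.5)))
E
python3 - <<'E'
from h import *
obs=[('top','slicer',(262.8,190.3)),('top','knob',(263.3,199.2)),('top','knob_grip',(257.9,202.8)),('top','guard_mid',(260.2,188.7)),('top','lock_tip',(303.1,216.2)),
('side','slicer',(266.2,221.0)),('side','knob',(248.3,204.5)),('side','knob_grip',(242.2,199.1)),('side','guard_mid',(253.8,173.3)),('side','lock_tip',(235.5,239.8))]
f=lambda P:np.concatenate([proj(c,S(PT[n],P))-np.array(uv) for c,n,uv in obs])
r=least_squares(f,[.3,0,0],loss='soft_l1');print(r.x,np.round(f(r.x).reshape(-1,2),1).tolist())
a=viewer.camera('top')[120:240,190:340];b=viewer.camera('side')[150:280,200:330]
a=cv2.resize(a,(600,480),interpolation=2);b=cv2.resize(b,(480,480),interpolation=2)
im=np.clip(np.hstack([a,b]).astype(float)*1.8,0,255).astype(np.uint8)
cv2.imwrite('pics/b.png',cv2.resize(im,(800,356))[:,:,::-1])
E
```

```text
[ 0.54548811  0.00869383 -0.21259874] [[2.4, -1.2], [-1.3, 0.2], [3.2, -0.4], [2.9, 1.5], [0.3, -2.2], [-2.8, -1.4], [-0.2, -1.8], [1.4, -1.0], [-0.2, 1.0], [-0.5, -1.0]]
```

View pics/b.png

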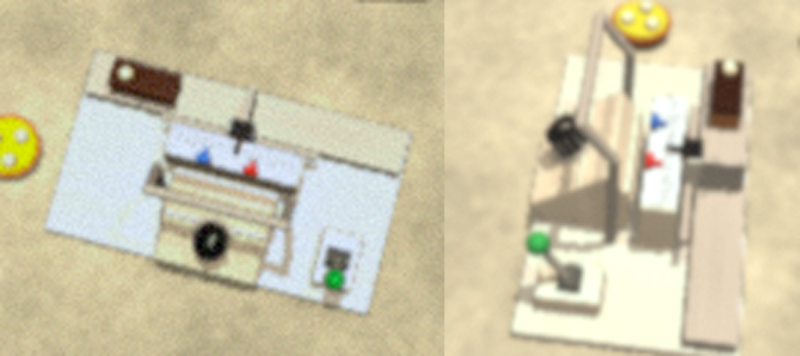

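Run:
```python
from h import *
from scipy.spatial.transform import Rotation as Ro
s=status.get_state();R=Ro.from_euler('xyz',s['orientation']).as_matrix();print(np.round(R,3))
E=np.array(viewer.calibration('wrist')['extrinsics']);print('cam in tool',np.round(R.T@(E[:3,3]-s['eef_pos']),3),'look',np.round(R.T@-E[:3,2],3))
P=[.5455,.0087,-.2126]
for p in [(-100,0,90),(-85,0,90),(-35,-155,104)]: print(p,np.round(S(p,P),3))
print('yaw of tool y deg',np.degrees(np.arctan2(R[1,1],R[0,1])),'tool z',np.degrees(np.arctan2(R[1,2],R[0,2])))
```

```text
[[ 0.     0.368  0.93 ]
 [ 0.     0.93  -0.368]
 [-1.     0.     0.   ]]
cam in tool [-0.142 -0.001 -0.08 ] look [ 0.95  -0.     0.312]
(-100, 0, 90) [0.448 0.03  0.09 ]
(-85, 0, 90) [0.462 0.027 0.09 ]
(-35, -155, 104) [ 0.479 -0.135  0.104]
yaw of tool y deg 68.40976716403439 tool z -21.59023284886841
```

```bash
python3 -m pendant '[[[0.02,-0.045,0.002,0.2],[0.02,-0.045,0.002,0.2],[0.02,-0.045,0.002,0.2],[0.02,-0.045,0.002,0.2],[0.02,-0.045,0.002,0.2],[0.02,-0.045,0.002,0.2],[0.02,-0.045,0.002,0.2],[0.02,-0.045,0.002,0.2],[0.02,-0.045,0.002,0.2],[0.02,-0.045,0.002,0.1]]]' 1 40; python3 -m pendant '[[[0,0,0,0],[0,0,0,0]]]'
python3 - <<'E'
from h import *
save('wrist','c.png',None,1.5)
for n in ['knob','knob_grip','guard_mid','pointer_tip','red_mark_tip','blue_mark_tip','lock_tip','slicer']:
    r=viewer.spot_point('wrist',n)
    print(n,[(np.round(x['uv'],1).tolist(),round(x['p'],2)) for x in r[:2]], np.round(proj('wrist',S(PT[n],[.5455,.0087,-.2126])),1) if n in PT else '')
E
```

```text
t: 2.55
eef_pos: [0.3937, 0.0366, 0.2516]
orientation: [0.485, 1.57, 0.274]
ft_force: [0.6, 1.1, -0.7]
grip_width: 0.0001
t: 2.8
eef_pos: [0.3928, 0.0383, 0.2512]
orientation: [2.621, 1.57, 2.409]
ft_force: [0.2, 1.0, -0.0]
grip_width: 0.0002
knob [([261.0, 251.5], 0.41)] [260.3 251.4]
knob_grip [([265.8, 252.3], 0.55)] [260.4 249.7]
guard_mid [([263.3, 341.0], 0.57)] [260.9 339.8]
pointer_tip [([263.2, 325.2], 0.63)] 
red_mark_tip [([262.2, 344.4], 0.22)] 
blue_mark_tip [([340.6, 327.6], 0.57)] 
lock_tip [([131.6, 245.1], 0.93)] [130.7 245.5]
slicer [] [260.1 254.5]
```

View pics/c.png

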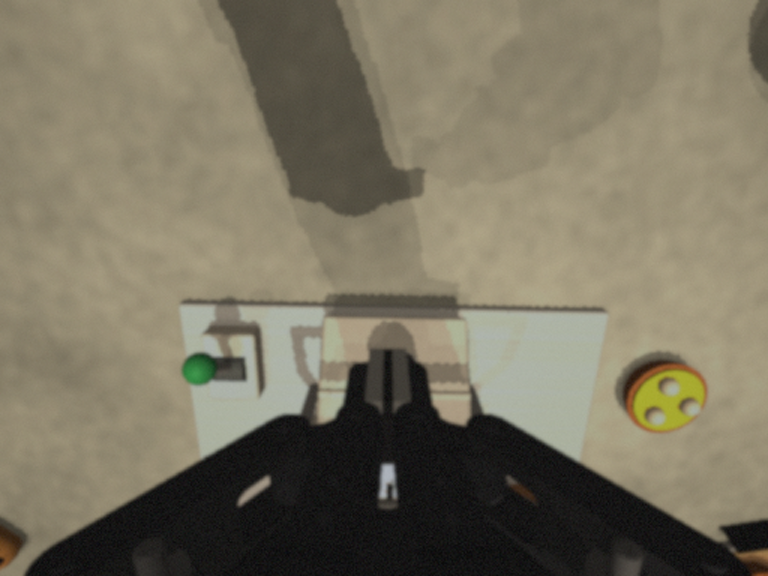

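```bash
python3 -m pendant '[[[0.045,-0.009,0.0,0],[0.045,-0.009,0,0],[0.045,-0.009,0,0],[0.045,-0.009,0,0],[0.045,-0.009,0,0],[0.045,-0.009,0,0],[0,0,0,0],[0,0,0,0]]]'
cat > look.py <<'E'
from h import *
import sys
save('wrist',sys.argv[1],None,1.5)
for n in ['pointer_tip','red_mark_tip','blue_mark_tip','lock_tip','knob','guard_mid']:
    for x in viewer.spot_point('wrist',n)[:2]:
        z=dict(pointer_tip=.0895,red_mark_tip=.0865,blue_mark_tip=.0865,lock_tip=.0954,knob=.075,guard_mid=.2)[n]
        w=onz('wrist',x['uv'],z);P=[.5455,.0087,-.2126];c,s=np.cos(P[2]),np.sin(P[2]);d=w[:2]-P[:2]
        print(n,np.round(x['uv'],1),round(x['p'],2),'slicer mm',np.round([1e3*(c*d[0]+s*d[1]),1e3*(-s*d[0]+c*d[1])],1))
E
python3 look.py d.png; python3 -c "
from h import *
a=onz('side',(0,0),0)
"
```

```text
t: 4.25
eef_pos: [0.6624, -0.0156, 0.2507]
orientation: [-3.02, 1.569, 3.052]
ft_force: [-0.4, 0.3, -0.0]
grip_width: -0.0003
pointer_tip [257.9 113.4] 0.56 slicer mm [53.6 -0.1]
red_mark_tip [233.9 108.5] 0.72 slicer mm [ 49.  -25.3]
blue_mark_tip [291.8 107.3] 0.57 slicer mm [47.8 35.4]
knob [255.2   5. ] 0.57 slicer mm [-47.7  -3. ]
```

View pics/d.png

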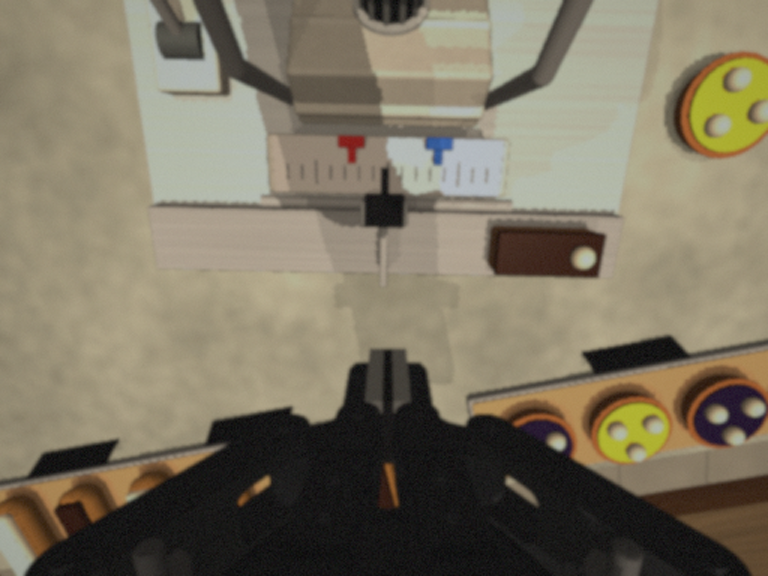

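Run:
```python
from h import *
a=onz('wrist',(152/1.5,207/1.5),.03);b=onz('wrist',(620/1.5,216/1.5),.03)
d=b-a;yaw=np.arctan2(-d[0],d[1]);print(a,b,np.linalg.norm(d),yaw)
m=(a+b)/2; print('m',m)
# joint fit: bed edge + knob/lock/net
obs=[('wrist',(89,-210,30),(152/1.5,207/1.5)),('wrist',(89,210,30),(620/1.5,216/1.5)),('wrist',(30,-85,85),(270/1.5,134/1.5)),('wrist',(30,85,85),(508/1.5,139/1.5)),('wrist',PT['knob_grip'],(391/1.5,8/1.5))]
f=lambda P:np.concatenate([proj(c,S(p,P))-np.array(uv) for c,p,uv in obs])
r=least_squares(f,[.5455,.0087,-.21]);P=r.x;print(P,np.round(f(P),1))
s=status.get_state();print(s['eef_pos'])
for p in [(-130,-6,0),(-98,-6,0),(-98,6,0),(-68.9,0,102),(PT['lock_tip'])]: print(p,np.round(S(p,P),4))
```

```text
[ 0.58933628 -0.20653982  0.03      ] [0.68060523 0.18480713 0.03      ] 0.4018488021309056 -0.2291220740138891
m [ 0.63497075 -0.01086635  0.03      ]
[ 0.55496366  0.00823184 -0.22963593] [ -6.    5.1   6.2   5.4  -2.5   7.2   1.6   7.2   0.5 -15.9]
[ 0.66261246 -0.0156545   0.25206611]
(-130, -6, 0) [0.427 0.032 0.   ]
(-98, -6, 0) [0.4582 0.0247 0.    ]
(-98, 6, 0) [0.4609 0.0364 0.    ]
(-68.9, 0, 102) [0.4879 0.0239 0.102 ]
(np.float64(-68.55978770229422), -155, np.float64(95.4307793323261)) [ 0.4529 -0.1271  0.0954]
```

```bash
python3 -m pendant '[[[-0.041,0.008,0,-0.1],[-0.041,0.008,0,-0.1],[-0.041,0.008,0,0],[-0.041,0.008,0,0],[-0.041,0.008,0,0],[-0.038,0.008,0,0],[0,0,-0.04,0],[0,0,-0.045,0],[0,0,-0.045,0],[0,0,-0.04,0]]]'; python3 -m pendant '[[[0.010,-0.002,0,0],[0.008,-0.002,0,0],[0,0,0,0]]]'; python3 -m pendant '[[[0.004,-0.001,0,0],[0.004,-0.001,0,0]]]';python3 -m pendant '[[[0.004,-0.001,0,0],[0,0,0,0]]]'
```

```text
t: 5.85
eef_pos: [0.4198, 0.0322, 0.0805]
orientation: [0.285, 1.57, 0.056]
ft_force: [1.1, 0.1, -0.6]
grip_width: 0.0003
t: 6.22
eef_pos: [0.4415, 0.0281, 0.0833]
orientation: [0.286, 1.566, 0.057]
ft_force: [0.1, 1.0, -0.6]
grip_width: 0.0
t: 6.48
eef_pos: [0.4468, 0.0261, 0.082]
orientation: [0.28, 1.57, 0.052]
ft_force: [-0.0, -0.5, 0.4]
grip_width: -0.0001
t: 6.72
eef_pos: [0.4506, 0.0251, 0.0814]
orientation: [0.162, 1.57, -0.066]
ft_force: [-0.7, -0.9, 0.7]
grip_width: -0.0
```

```bash
for i in 1 2 3; do python3 -m pendant '[[[0.003,-0.0007,0,0],[0,0,0,0]]]' | grep -E 'pos|force'; done
```

```text
eef_pos: [0.4519, 0.0246, 0.0809]
ft_force: [-3.4, 0.5, 0.7]
eef_pos: [0.4524, 0.0243, 0.0806]
ft_force: [-8.1, 2.6, 5.8]
eef_pos: [0.4527, 0.0242, 0.0803]
ft_force: [-11.9, 3.9, 10.2]
```

```bash
python3 -m pendant '[[[0.004,-0.001,0,0],[0.004,-0.001,0,0]]]' | grep -E 'pos|force';  python3 -m pendant '[[[0.001,0.004,0,0],[0.001,0.004,0,0]]]' | grep -E 'pos|force'; python3 -m pendant '[[[0.001,0.004,0,0],[0.001,0.004,0,0]]]' | grep -E 'pos|force'
python3 - <<'E'
from h import *
for n in ['pointer_tip','red_mark_tip','blue_mark_tip']:
  for c in ['side','top']:
    print(n,c,[(np.round(x['uv'],1).tolist(),round(x['p'],2)) for x in (viewer.camera(c) is not None and viewer.spot_point(c,n))[:2]])
b=viewer.camera('side')[150:280,200:330]
cv2.imwrite('pics/e.png',np.clip(cv2.resize(b,(520,520),interpolation=2)*1.8,0,255).astype(np.uint8)[:,:,::-1])
E
```

```text
eef_pos: [0.4534, 0.0235, 0.0796]
ft_force: [-26.7, 7.0, 13.3]
eef_pos: [0.4535, 0.0272, 0.0784]
ft_force: [-26.3, -3.8, 15.5]
eef_pos: [0.4551, 0.0355, 0.0774]
ft_force: [-23.6, -2.2, 9.1]
pointer_tip side [([282.0, 206.9], 0.55), ([304.0, 187.6], 0.16)]
pointer_tip top [([269.9, 173.7], 0.64)]
red_mark_tip side [([280.8, 194.6], 0.55), ([277.9, 210.2], 0.43)]
red_mark_tip top [([192.8, 169.5], 0.73)]
blue_mark_tip side []
blue_mark_tip top [([137.4, 158.3], 0.18)]
```

View pics/e.png

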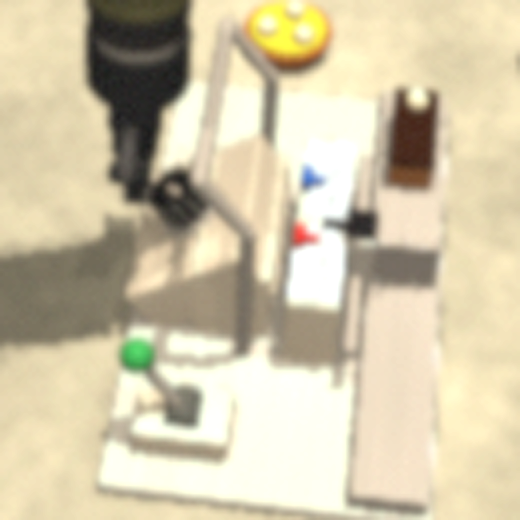

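```bash
cat > blk.py <<'E'
from h import *
def blk():
    b=viewer.camera('side').astype(float)[185:230,274:302]; g=b.sum(2)
    w=np.clip(110-g,0,None); k=cv2.connectedComponentsWithStats((w>0).astype(np.uint8))
    i=1+np.argmax(k[2][1:,4]); m=k[1]==i; yy,xx=np.mgrid[185:230,274:302]
    return k[2][i,4],(xx*w*m).sum()/(w*m).sum(),(yy*w*m).sum()/(w*m).sum()
print('block',np.round(np.array([blk() for _ in range(3)]).mean(0),2))
E
python3 -m pendant '[[[-0.02,0.005,0,0],[-0.004,-0.015,0.002,0],[0,0,0,0]]]' | grep -E 'pos|force';python3 blk.py
```

```text
eef_pos: [0.4484, 0.0261, 0.0839]
ft_force: [0.4, -0.0, -0.5]
block [ 24.67 299.96 188.  ]
```

```bash
sed -i 's/185:230,274:302/195:230,276:297/g' blk.py; python3 blk.py; python3 -m pendant '[[[-0.002,-0.008,-0.001,0],[0.013,-0.003,0,0],[0.006,-0.0015,0,0],[0.006,-0.0015,0,0]]]' | grep -E 'pos|force';python3 -m pendant '[[[0.001,0.004,0,0],[0.001,0.004,0,0]]]' | grep -E 'pos|force';python3 -m pendant '[[[0.001,0.004,0,0],[0.001,0.004,0,0]]]' | grep -E 'pos|force'; python3 blk.py
```

```text
block [ 22.   289.78 205.66]
eef_pos: [0.4547, 0.014, 0.0794]
ft_force: [-31.0, 2.3, 16.2]
eef_pos: [0.4542, 0.017, 0.0786]
ft_force: [-30.1, -11.3, 13.2]
eef_pos: [0.4533, 0.0249, 0.0765]
ft_force: [-27.7, -8.1, -2.9]
block [ 22.33 289.65 207.48]
```

```bash
python3 -m pendant '[[[0.001,0.004,0.0005,0],[0.001,0.003,0.0005,0]]]' | grep -E 'pos|force'; python3 blk.py; python3 -m pendant '[[[-0.03,0.007,0,0],[0,0,0.055,0],[0,0,0.06,0],[0,0,0.058,0],[0.04,-0.009,0,0],[0.045,-0.01,0,0],[0.045,-0.01,0,0],[0.045,-0.01,0,0],[0.045,-0.01,0,0],[0.03,-0.007,0,0]]]' | grep -E 'pos|force'; python3 -m pendant '[[[0,0,0,0]]]' | grep -E 'pos|force'; python3 look.py f.png; python3 blk.py
```

```text
eef_pos: [0.4548, 0.0344, 0.0765]
ft_force: [-27.0, -0.2, -3.6]
block [ 22.   289.44 208.71]
eef_pos: [0.6987, -0.0139, 0.2553]
ft_force: [-0.7, -0.5, -0.3]
eef_pos: [0.6986, -0.014, 0.2542]
ft_force: [-0.4, 0.3, 0.3]
pointer_tip [224.3  76. ] 0.76 slicer mm [ 49.4 -23.1]
red_mark_tip [222.7  71.3] 0.66 slicer mm [ 44.2 -24.8]
blue_mark_tip [281.3  69.8] 0.6 slicer mm [43.5 35.2]
knob [284.4  74.7] 0.71 slicer mm [47.3 39.6]
block [ 34.   289.57 209.  ]
```

View pics/f.png

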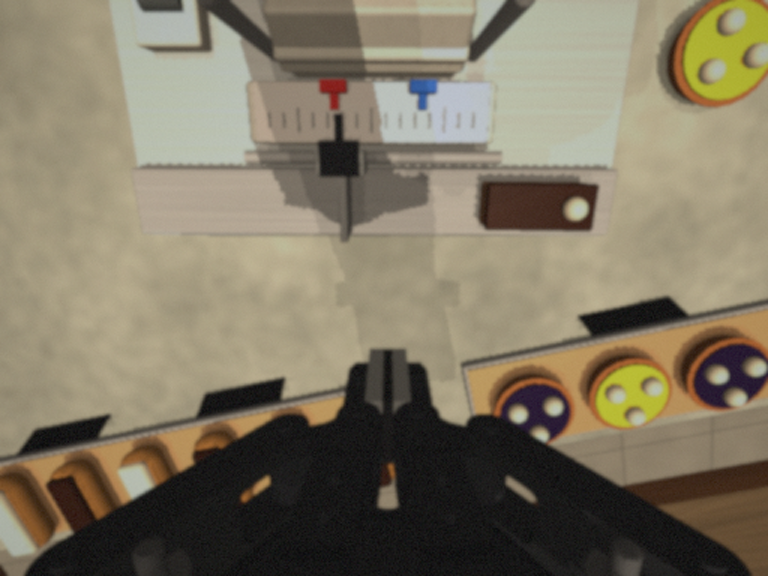

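```bash
cat > fine.py <<'E'
from h import *
def meas(yaw=-.229):
    im=np.mean([viewer.camera('wrist').astype(float) for _ in range(4)],0); r,g,b=im[...,0],im[...,1],im[...,2]
    m=((r-np.maximum(g,b))>50).astype(np.uint8); yy,xx=np.where(m[40:130,150:320]); yy+=40;xx+=150
    row=np.array([[y,xx[yy==y].mean(),(yy==y).sum()] for y in np.unique(yy)])
    tong=row[(row[:,2]<10)&(row[:,0]>np.median(yy))]
    rt=tong[:,:2].mean(0)
    bot=yy.max(); cx=rt[1]; pts=[]
    for y in range(bot+4,bot+14):
        w=np.clip(120-im[y,int(cx)-14:int(cx)+15].sum(1),0,None)
        if 3<=(w>0).sum()<=8: pts.append([y,(w*np.arange(int(cx)-14,int(cx)+15)).sum()/w.sum()])
    pts=np.array(pts); ax=np.array([-np.sin(yaw),np.cos(yaw)])
    pr=[onz('wrist',(u,v),.0875)[:2]@ax*1e3 for v,u in tong[:,:2]]
    pp=[onz('wrist',(u,v),.0895)[:2]@ax*1e3 for v,u in pts]
    print('red',np.round(pr,1),'ptr',np.round(pp,1),'diff ptr-red',round(np.mean(pp)-np.mean(pr),2))
if __name__=='__main__': meas(); meas(-.215)
E
python3 fine.py
```

```text
red [108.  107.9 107.9 107.9 108.3 108.3 108.3 108.2 108.2 108.2 107.6] ptr [111.  110.8 110.8 110.7 110.7 110.7 110.8 110.7 110.7] diff ptr-red 2.71
red [100.   99.9  99.9 100.3 100.3 100.3 100.2 100.2 100.1 100.1 100. ] ptr [102.5 102.5 102.5 102.4 102.6 102.5 102.5 102.4 102.4] diff ptr-red 2.39
```

```bash
python3 -m pendant '[[[-0.045,0.0075,0,0],[-0.045,0.0075,0,0],[-0.045,0.0075,0,0],[-0.045,0.0075,0,0],[-0.045,0.0075,0,0],[-0.042,0.005,0,0],[0,0,-0.055,0],[0,0,-0.06,0],[0,0,-0.056,0],[0,0,0,0]]]' | grep -E 'pos|force';python3 -m pendant '[[[0.010,-0.003,0,0],[0.008,-0.002,0,0],[0.006,-0.0015,0,0],[0.006,-0.0015,0,0],[0.005,-0.001,0,0],[0,0,0,0]]]' | grep -E 'pos|force'; python3 blk.py
```

```text
eef_pos: [0.4248, 0.0292, 0.0823]
ft_force: [0.1, -0.6, 0.4]
eef_pos: [0.4532, 0.0235, 0.0856]
ft_force: [-24.5, 9.4, 24.4]
block [ 21.67 289.45 208.82]
```

```bash
python3 -m pendant '[[[0.001,0.004,-0.001,0],[0.0005,0.002,-0.001,0]]]' | grep -E 'pos|force'; python3 -m pendant '[[[0.0005,0.002,0,0]]]' | grep -E 'pos|force'; python3 blk.py
```

```text
eef_pos: [0.4537, 0.0264, 0.0843]
ft_force: [-24.8, -0.3, 7.8]
eef_pos: [0.4534, 0.0272, 0.0819]
ft_force: [-21.6, -4.0, 9.6]
block [ 22.33 289.35 209.43]
```

```bash
python3 -m pendant '[[[-0.02,0.004,0,0],[-0.015,0.003,0,0],[0,0,0.055,0],[0,0,0.06,0],[0,0,0.056,0],[0.042,-0.009,0,0],[0.045,-0.01,0,0],[0.045,-0.01,0,0],[0.045,-0.01,0,0],[0.045,-0.01,0,0]]]' | grep -E 'pos|force'; python3 -m pendant '[[[0.042,-0.009,0,0],[0,0,0,0]]]' | grep -E 'pos|force'; python3 fine.py;python3 look.py g.png
```

```text
eef_pos: [0.6554, -0.0138, 0.2555]
ft_force: [0.4, 0.4, 0.0]
eef_pos: [0.6982, -0.0232, 0.253]
ft_force: [-0.6, -0.1, -0.8]
red [107.8 108.3 108.3 108.3 108.2 108.2 108.2 108.2 107.6 108.1] ptr [109.  109.  108.9 108.8 108.7 108.8 108.8] diff ptr-red 0.72
red [ 99.9 100.3 100.3 100.3 100.2 100.2 100.1 100.1 100.1 100.  100. ] ptr [100.7 100.7 100.7 100.6 100.7 100.9 100.9 100.8] diff ptr-red 0.62
pointer_tip [232.   79.3] 0.96 slicer mm [ 53.4 -24.6]
pointer_tip [357.9 135.7] 0.55 slicer mm [112.2 109.1]
red_mark_tip [231.4  74.8] 0.56 slicer mm [ 49.  -25.3]
blue_mark_tip [289.4  74.3] 0.49 slicer mm [49.5 34.1]
lock_tip [356.4 134.4] 0.32 slicer mm [110.2 105.1]
```

```bash
python3 -m pendant '[[[0,0,-0.045,0],[0,0,-0.045,0],[0,0,0,0]]]'; python3 fine.py
python3 - <<'E'
from h import *
save('wrist','i.png',(130,0,390,195),3)
E
```

```text
t: 18.68
eef_pos: [0.6916, -0.0223, 0.1599]
orientation: [-2.949, 1.561, 3.106]
ft_force: [-0.4, -0.2, 0.6]
grip_width: -0.0004
red [108.4 108.4 108.4 108.4 108.3 108.3 108.3 108.3 108.2 108.6 108.5 108.5
 108.5] ptr [109.4 109.3 109.3 109.3] diff ptr-red 0.93
red [ 99.9  99.8 100.1 100.1 100.1 100.  100.  100.   99.9  99.9  99.9  99.8
  99.8  99.8 100.1] ptr [100.9 100.7 100.6 100.8 100.8 100.7 100.8 100.8] diff ptr-red 0.81
```

View pics/i.png

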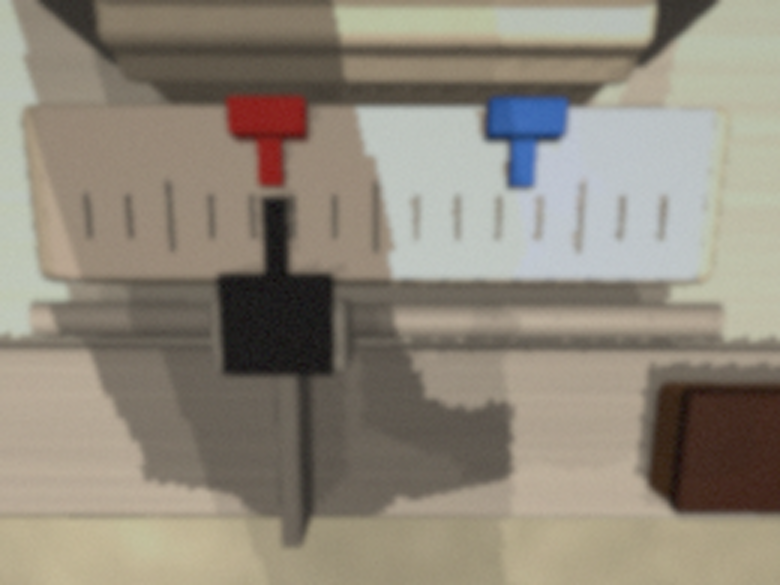

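```bash
python3 -m pendant '[[[0,0,0.05,0],[0,0,0.045,0],[-0.045,0.009,0,0],[-0.045,0.009,0,0],[-0.045,0.009,0,0],[-0.045,0.009,0,0],[-0.045,0.009,0,0],[-0.047,0.008,0,0],[0,0,-0.04,0],[0,0,-0.06,0]]]' | grep -E 'pos|force';python3 -m pendant '[[[0,0,-0.06,0],[0,0,-0.013,0],[0,0,0,0]]]' | grep -E 'pos|force'
```

```text
eef_pos: [0.4256, 0.0309, 0.161]
ft_force: [0.8, -0.1, -0.6]
eef_pos: [0.4235, 0.0306, 0.0869]
ft_force: [0.5, -0.8, -0.0]
```

```bash
python3 -m pendant '[[[0.010,-0.004,-0.002,0],[0.009,-0.002,-0.001,0],[0.006,-0.0015,-0.001,0],[0.006,-0.0015,0,0],[0.005,-0.001,0,0],[0,0,0,0]]]' | grep -E 'pos|force'; python3 -m pendant '[[[0.0006,0.0025,0,0],[0,0,0,0]]]' | grep -E 'pos|force'; python3 -m pendant '[[[0.0003,0.0012,0,0],[0,0,0,0]]]' | grep -E 'pos|force'
```

```text
eef_pos: [0.4526, 0.0213, 0.081]
ft_force: [-10.7, 2.4, 6.1]
eef_pos: [0.4526, 0.022, 0.0809]
ft_force: [-11.6, -1.5, 7.3]
eef_pos: [0.4526, 0.0225, 0.0809]
ft_force: [-12.2, -4.6, 7.8]
```

```bash
python3 -m pendant '[[[0.0004,0.0014,0,0],[0,0,0,0]]]' | grep -E 'pos|force'; python3 -m pendant '[[[-0.02,0.004,0,0],[-0.015,0.003,0,0],[0,0,0.055,0],[0,0,0.06,0],[0,0,0.056,0],[0.042,-0.009,0,0],[0.045,-0.01,0,0],[0.045,-0.01,0,0],[0.045,-0.01,0,0],[0.045,-0.01,0,0]]]' | grep -E 'pos|force'; python3 -m pendant '[[[0.042,-0.009,0,0],[0,0,-0.045,0],[0,0,-0.045,0],[0,0,0,0]]]' | grep -E 'pos|force'; python3 fine.py
```

```text
eef_pos: [0.4526, 0.0239, 0.0807]
ft_force: [-12.0, -4.5, 5.9]
eef_pos: [0.649, -0.0166, 0.2534]
ft_force: [-0.2, 0.4, -0.7]
eef_pos: [0.686, -0.0252, 0.1587]
ft_force: [-1.0, 0.0, 0.2]
red [108.6 108.6 108.2 108.1 108.1 108.1 108.1 108.4 108.4 108.4 108.3 108.3
 108.7 108.6] ptr [108.3 108.2 108.1 108.2 108.2] diff ptr-red -0.14
red [ 99.9  99.9  99.9 100.2 100.2 100.1 100.1 100.1 100.  100.  100.   99.9
  99.9  99.9  99.8] ptr [99.6 99.7 99.7 99.7 99.7 99.5 99.7] diff ptr-red -0.32
```

```bash
python3 -m pendant '[[[0,0,0.05,0],[0,0,0.045,0],[-0.047,-0.015,0,0],[-0.047,-0.015,0,0],[-0.047,-0.015,0,0],[-0.047,-0.015,0,0],[-0.047,-0.015,0,0],[-0.05,-0.016,0,0],[0,0,-0.04,0],[0,0,-0.05,0]]]' | grep -E 'pos|force';python3 -m pendant '[[[0,0,-0.05,0],[0,0,0,0],[0,0,0,0]]]' | grep -E 'pos|force'
```

```text
eef_pos: [0.406, -0.1172, 0.1697]
ft_force: [1.4, -0.5, -0.4]
eef_pos: [0.4059, -0.1167, 0.1201]
ft_force: [0.5, -0.4, 0.8]
```

```bash
python3 -m pendant '[[[0,0,-0.033,0],[0.0097,-0.0022,0,0],[0.0097,-0.0022,0,0],[0,0,0,0]]]' | grep -E 'pos|force';for i in 1; do python3 -m pendant '[[[0.0097,-0.0022,0.001,0],[0.0097,-0.0022,0.001,0],[0.0097,-0.0022,0.001,0]]]' | grep -E 'pos|force'; python3 -m pendant '[[[0.0097,-0.0022,0,0],[0.0097,-0.0022,0,0]]]' | grep -E 'pos|force'; python3 -m pendant '[[[0.0097,-0.0022,-0.001,0],[0.0097,-0.0022,-0.001,0],[0,0,0,0]]]' | grep -E 'pos|force'; done
```

```text
eef_pos: [0.4267, -0.1215, 0.087]
ft_force: [0.3, -1.1, -0.3]
eef_pos: [0.4539, -0.1276, 0.0885]
ft_force: [-1.2, -0.8, 0.8]
eef_pos: [0.4731, -0.132, 0.0882]
ft_force: [-0.7, -0.4, -0.8]
eef_pos: [0.4864, -0.1348, 0.0848]
ft_force: [-9.7, 2.6, 5.3]
```

```bash
python3 -m pendant '[[[0.006,-0.0014,0,0],[0.006,-0.0014,0,0],[0,0,0,0]]]' | grep -E 'pos|force'; python3 -m pendant '[[[0.006,-0.0014,0,0],[0.006,-0.0014,0,0],[0,0,0,0]]]' | grep -E 'pos|force'
python3 - <<'E'
from h import *
viewer.camera('side');print(viewer.spot_point('side','lock_tip')[:2])
P=[.5475,.009,-.227]
for a in (.5,.3,0): print(a,proj('side',S((-35+70*np.sin(a),-155,34+70*np.cos(a)),P)))
E
```

```text
eef_pos: [0.4869, -0.1347, 0.0835]
ft_force: [-29.7, 7.3, 19.7]
eef_pos: [0.4872, -0.1348, 0.0824]
ft_force: [-50.5, 11.3, 37.0]
[{'uv': [262.2, 239.5], 'p': 0.51}]
0.5 [258.86581515 240.97131452]
0.3 [254.29327712 239.29957621]
0 [246.885499  237.8099056]
```

```bash
python3 -m pendant '[[[-0.02,0.0046,0,0],[-0.03,0.007,0,0],[-0.03,0.007,0,0],[0,0,0.055,0],[0,0,0.06,0],[0,0,0.05,0],[0.045,0.018,0,0],[0.045,0.018,0,0],[0.045,0.018,0,0],[0.045,0.018,0,0]]]' | grep -E 'pos|force';python3 -m pendant '[[[0.045,0.015,0,0],[0.025,0.01,0,0],[0,0,0,0],[0,0,0,0]]]' ; python3 fine.py
python3 - <<'E'
from h import *
save('wrist','j.png',(60,0,420,240),2)
viewer.camera('side');print(viewer.spot_point('side','lock_tip')[:2])
E
```

```text
eef_pos: [0.6181, -0.0505, 0.2514]
ft_force: [0.2, -0.0, -0.1]
t: 30.12
eef_pos: [0.6853, -0.0264, 0.2511]
orientation: [-2.659, 1.57, -2.887]
ft_force: [0.2, -0.5, 0.5]
grip_width: -0.0002
red [108.  108.  107.9 107.9 107.9 107.9 107.9 107.8 107.8 108.3 107.8] ptr [107.8 107.8 107.8 107.7 107.9 107.8] diff ptr-red -0.13
red [100.4 100.3 100.3 100.3 100.2 100.2 100.2 100.1 100.1 100.6] ptr [100.   99.8  99.8  99.7  99.8] diff ptr-red -0.43
[{'uv': [301.2, 189.6], 'p': 0.7}, {'uv': [257.3, 239.9], 'p': 0.6}]
```

View pics/j.png

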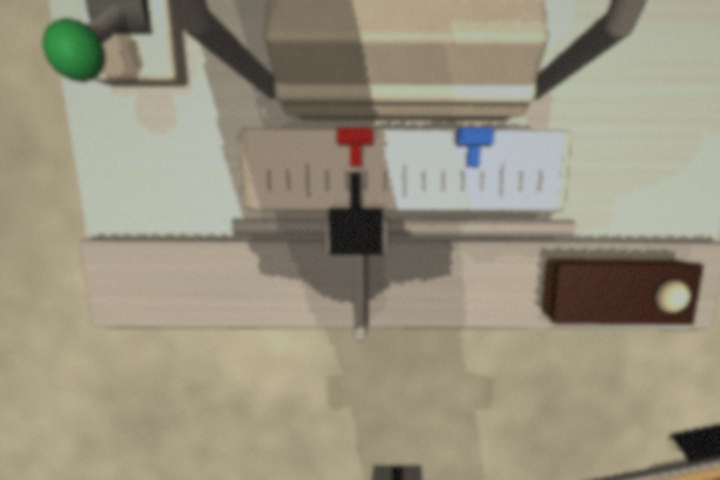

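Run:
```python
from h import *
P=[.5475,.009,-.227]
im=viewer.camera('wrist').astype(float);m=(im[...,1]-np.maximum(im[...,0],im[...,2])>25);m[:,200:]=0;yy,xx=np.where(m)
print('wrist ball',xx.mean(),yy.mean(),m.sum())
for a in (.5,.45,.4,.3): print(a,np.round(proj('wrist',S((-35+70*np.sin(a),-155,34+70*np.cos(a)),P)),1))
```

```text
wrist ball 95.22222222222223 23.675555555555555 675
0.5 [96.6 26.8]
0.45 [95.1 22.6]
0.4 [93.6 18.2]
0.3 [90.8  9.2]
```

Run:
```python
from h import *
P=[.5475,.009,-.227]
def g(im):
    im=im.astype(float);m=(im[...,1]-np.maximum(im[...,0],im[...,2])>20);yy,xx=np.where(m);return xx.mean(),yy.mean(),m.sum()
for n,(x0,y0) in {'a':(0,0)}.items():
    b=cv2.imread('pics/b.png')[:,444:,::-1]   # side crop, 480/130*.741 scale
    x,y,k=g(b); print('initial side',200+x/(800/1080*480/130),150+y/(356/480*480/130),k)
e=cv2.imread('pics/e.png')[...,::-1];x,y,k=g(e);print('initial side e',200+(x-1.5)/4,150+(y-1.5)/4)
im=viewer.camera('side');s=im[225:255,225:280];x,y,k=g(s);print('now',225+x,225+y,k)
for a in (-.5,.5,.45,.4): print(a,np.round(proj('side',S((-35+70*np.sin(a),-155,34+70*np.cos(a)),P)),1))
d=cv2.imread('pics/c.png')[...,::-1][300:450,100:300]
x,y,k=g(d);print('c.png wrist ball',(100+x)/1.5,(300+y)/1.5)
```

```text
initial side 234.34679736024844 238.32239979528697 483
initial side e 233.9141595033429 237.96143744030564
now 257.5438596491228 240.64912280701753 57
-0.5 [234.9 238.3]
0.5 [258.9 241. ]
0.45 [257.8 240.5]
0.4 [256.6 240.1]
c.png wrist ball 132.30016181229772 246.3648867313916
```

```bash
python3 -c "
from rig import workorder;print(workorder.job_done())"
```

```text
the job is handed in; nothing more can be done
None
```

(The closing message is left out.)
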